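# Make up two cell-staining kits

### The arm

A 6-joint arm with a two-finger parallel gripper is mounted at the origin on the work surface. World frame = base frame: x ahead of the robot, y to its left, z up, the work surface at z = 0. Lengths are in m, angles in rad, forces in N, time in s.
With the tool pointing down it reaches from about 0.375 to 0.925 m from the base axis. Payload 5.7 kg.
Tool frame: the origin (TCP) lies at the very end of the fingers, on their centre line; the grasp point (between the pads) lies 19 mm behind it; z points along the fingers, y is the line along which they close (so a half turn about z gives the same grasp; the last joint's range is limited). The gripper opens to 85 mm and grips with 20 to 120 N. Pads are 22 mm wide; open, the fingers measure 114 mm over their backs; the gripper's body (76 mm by 85 mm) begins 54 mm behind the grasp point. The pads swing forward as they close: fully open they stand 13 mm farther back than shut.
Start: joints at [1.027, 0.359, 1.51, -0, 1.272, -0.115], TCP at [0.249, 0.546, 0.231] pointing down, gripper open.
Joint ranges: [-2.97, 2.97], [-1.01, 2.36], [0.21, 2.38], [-0.96, 4.11], [0.2, 2.71], [-2.98, 2.98]. Speed limits (rad/s): [2.39, 2.39, 3.14, 3.14, 3.14, 3.14].

### API

Orientations are given as a rotation vector (axis times angle).
In Python, from bench import env gives the robot as it stands.
- The arm moves only by the tool arm_command, never from a script. Its argument "steps" is a list of rows, each an object with "linear": the shift along the tool's x, y, z scaled (see below), a list of three; "turn": the turn, a rotation vector about the tool's x, y, z scaled (see below), a list of three; "claw": the closure, from 0 (fully open) to 1 (shut). A call has 1 to 8 rows; each row shifts and turns the commanded pose from where the row before left it, along the tool's axes as they then stand; what a row does not reach is not made up. The controller multiplies each number of a shift by 0.5 m and each number of a turn by 360 degrees. A row lasts 1/10 s, in which the tool goes at most 50 mm and 8.59 degrees, less where a joint would pass 70% of its speed; a pose out of reach is approached as far as the arm can. A call with a number of a shift or a turn outside -1 to 1 is refused whole. A call with a gripper value outside its range is refused whole. The fingers move at their own pace and stop on an object; "newtons" is the grip in N (left out, the last holds). Time passes only in rows, so rows that do not move let the fingers close. It gives the time, the measured TCP pose, the force, the opening and the grip force at its end, in the units of the state.
- env.sense(): the state, without advancing time (a new reading comes with each control period).
- env.camera(name): name is "side" or "top" or "wrist"; returns the picture (420x560x3 uint8, red, green, blue); there is no depth.
- env.camera_info(name): a dict with "mtx" (3x3 intrinsics, pixels), "R" (3x3) and "t" (3): a world point X has camera coordinates R X + t. Camera axes: x right, y down, z forward; pixel columns grow to the right and rows downward; lengths in m; the calibration is good to about 2 mm. A picture is of the moment at which its call begins: read the wrist's pose just before it. camera_info takes no time and is no camera call; for the wrist camera it gives the pose at the moment of the call.
- env.finish_job(): hands the job in; it is judged then, once.
The state is a dict: "time_s": time; "q": joint angles; "dq": joint speeds; "joint_efforts": joint torques, N m; "position": TCP position; "tcp_rot": TCP orientation; "ft_force": force on the tool from outside, world axes, zero at the start; "torque": the same for the moment, N m; "width": finger opening in m; "finger_force": force on a finger pad.
Only numpy, scipy, OpenCV 4.12 (cv2) and the standard library are available. Lean on these libraries where they do the work, as an engineer would, in place of code of your own. Each camera call takes 0.05 s, during which the arm holds its last target. There are 200 camera calls.

### The job

Make up two staining kits from the stock on the bench. The blue tray gets the amber bottle with the orange cap (from the carton) and the jar with the red lid; the yellow tray gets the plum staining jar and the jar with the green lid. Stand each thing upright on the tray's floor, one to a compartment (either compartment will do), and leave the white-lidded jar and the other two bottles where they are.

Things in the scene. Friction and masses are not known exactly. Their poses are not given: they have to be found in the camera images.
- bottle_amber: Laboratory bottle, closed, standing in one of the carton's cells. Round body 54 mm across up to z = 92 mm, then a shoulder; its screw cap is 34 mm across, from z = 116 to 150 mm (the top). About 0.22 kg. Origin: centre of its underside, z up along its axis. Brown (amber) glass with an orange cap. Belongs in the blue tray.
- jar_red: Straight round sample jar, closed, standing on the bench: white body 45 mm across, lid 48 mm across from z = 68 mm to the top at 90 mm. About 0.12 kg. Origin: centre of its underside, z up along its axis. Red lid. Belongs in the blue tray.
- staining_jar: Upright rectangular staining jar of plum-coloured plastic with a white stripe on its lid, standing on the bench: 35 mm along its own x (grip it across this), 56 mm along its own y, 90 mm high; the body below z = 72 mm is 2 mm narrower each way than the lid. About 0.15 kg. Origin: centre of its underside, z up. Belongs in the yellow tray.
- jar_green: Straight round sample jar, closed, standing on the bench: white body 45 mm across, lid 48 mm across from z = 68 mm to the top at 90 mm. About 0.12 kg. Origin: centre of its underside, z up along its axis. Green lid. Belongs in the yellow tray.
- tray_blue: Blue open plastic kit tray, fixed: 210 mm along its x (roughly away from the robot), 108 mm along its y, 16 mm high; walls and floor 4 mm thick. A 4 mm cross wall, as high as the rim, makes two equal compartments, 99 mm (x) by 100 mm (y) inside, centred at x = +51.5 and -51.5 mm, y = 0; their floor is at z = 4 mm. Origin: centre of its underside.
- tray_yellow: Yellow open plastic kit tray, fixed: 210 mm along its x (roughly away from the robot), 108 mm along its y, 16 mm high; walls and floor 4 mm thick. A 4 mm cross wall, as high as the rim, makes two equal compartments, 99 mm (x) by 100 mm (y) inside, centred at x = +51.5 and -51.5 mm, y = 0; their floor is at z = 4 mm. Origin: centre of its underside.
- carton: Open cardboard carton, fixed: 245 mm along its x, 165 mm along its y, rim and dividers 112 mm high, all walls and the floor 4 mm thick. Six cells, 76 by 76 mm, centred at x = -80, 0, +80 mm, y = -40, +40 mm; three hold a bottle, standing on the floor with its cap above the rim (cap top at z = 154 mm). Origin: centre of its underside.
- bottle_black: Laboratory bottle, closed, standing in one of the carton's cells. Round body 54 mm across up to z = 92 mm, then a shoulder; its screw cap is 34 mm across, from z = 116 to 150 mm (the top). About 0.22 kg. Origin: centre of its underside, z up along its axis. White bottle with a black cap. Not needed: leave it in its cell.
- bottle_white: Laboratory bottle, closed, standing in one of the carton's cells. Round body 54 mm across up to z = 92 mm, then a shoulder; its screw cap is 34 mm across, from z = 116 to 150 mm (the top). About 0.22 kg. Origin: centre of its underside, z up along its axis. White bottle with a white cap. Not needed: leave it in its cell.
- jar_white: Straight round sample jar, closed, standing on the bench: white body 45 mm across, lid 48 mm across from z = 68 mm to the top at 90 mm. About 0.12 kg. Origin: centre of its underside, z up along its axis. White lid. Not needed: leave it standing where it is.
Not all that is in view belongs to the job. Leave any purple look-alike of the staining_jar alone.

How it is judged:
By the outcome, as a careful person would: the job done as asked, in the order asked, and still so for the second after the job is handed in, with the robot touching nothing.
It also fails if it takes over 122 s, if anything falls off the work surface, if the arm or the gripper's body presses on something with over 40 N, if the wrist force passes 120 N, or if a joint passes its speed limit or range.

## Working session

There is one attempt and no reset: what is moved stays moved. The work goes in short steps, Python scripts to look and compute and a tool call to move; the robot and the scene stay as the last step left them, time stands still between calls to the robot, and variables do not carry over. Pictures are saved under pics/ and viewed, at most 14 in all, crops included, and the job is handed in when it is done.

Besides the shell and the picture viewer there is one more tool, called after "Call:" as name(argument=value, ...), one argument or row to a line, values as JSON. arm_command: Moves the arm, as the interface text tells. Shifts and turns lie within -1 to 1; 1 stands for 0.5 m of shift or 360 degrees of turn. Its arguments: {"type":"object","properties":{"steps":{"type":"array"},"newtons":{"type":"number"}},"required":["steps"]}

```bash
mkdir -p pics; ls
python3 - <<'E'
from bench import env
import cv2,pickle
s=env.sense();print(s)
d={}
for n in("top","side"):
    im=env.camera(n);cv2.imwrite(f"pics/{n}0.png",im[...,::-1]);d[n]=env.camera_info(n);print(n,d[n])
E
```

```text
pics
{'time_s': 0.0, 'q': array([ 1.02687096e+00,  3.59478653e-01,  1.51146491e+00, -1.89593706e-05,
        1.27252439e+00, -1.15077477e-01]), 'dq': array([ 9.93346542e-04, -5.60925428e-04, -7.19031567e-04, -5.63903118e-04,
       -8.90038368e-04,  1.83467228e-05]), 'joint_efforts': array([-3.38904902e-04, -5.27621806e+01, -2.78618002e+01, -4.26909264e-04,
        1.33333117e-02, -4.13133898e-05]), 'position': array([0.24912633, 0.54505753, 0.23045694]), 'tcp_rot': array([-6.68348223e-01, -3.06907196e+00,  2.79592584e-03]), 'ft_force': array([ 0.46469505, -0.33801314,  0.077083  ]), 'torque': array([-0.01978353, -0.03663516, -0.03909142]), 'finger_force': 0.0, 'width': 0.0856514693714928}
top {'mtx': array([[441.15939223,   0.        , 281.83877967],
       [  0.        , 441.15939223, 205.46277054],
       [  0.        ,   0.        ,   1.        ]]), 'R': array([[-0.01198293, -0.99977193, -0.01767747],
       [-0.98041017,  0.01522311, -0.19637758],
       [ 0.1966019 ,  0.01497799, -0.98036899]]), 't': array([0.0241979 , 0.49256027, 1.0541993 ])}
side {'mtx': array([[386.29314168,   0.        , 282.584857  ],
       [  0.        , 386.29314168, 218.09585597],
       [  0.        ,   0.        ,   1.        ]]), 'R': array([[ 0.99587994, -0.08909416, -0.01689303],
       [-0.06237111, -0.53775247, -0.84079256],
       [ 0.06582544,  0.83838208, -0.5410938 ]]), 't': array([-0.50729462,  0.06495363,  1.09047028])}
```

View pics/top0.png

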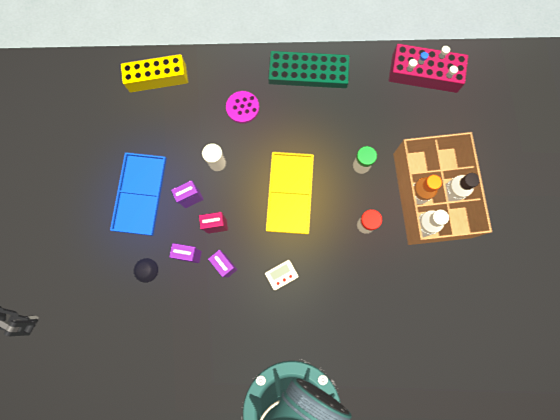

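View pics/side0.png

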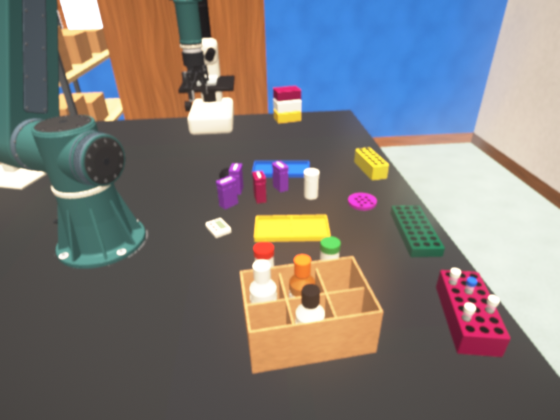

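Top view shows these candidates:
- **Staining jar:** the plum/crimson one at (211,221). The purple look-alikes are at (186,192), (183,252) and (221,263).
- **Jars:** red (371,220), green (366,157), white (213,155).
- **Bottles:** orange cap (433,183), black (470,182), white (440,217).

I'll check the plum choice in a crop.

```bash
cat > h.py <<'E'
import numpy as np,cv2
from bench import env
def ray(c,uv,z):
    "pixel -> world point on plane z"
    R,t=c["R"],c["t"]; d=R.T@np.linalg.solve(c["mtx"],[uv[0],uv[1],1]); o=-R.T@t
    return o+d*(z-o[2])/d[2]
def proj(c,X):
    p=c["mtx"]@(c["R"]@np.asarray(X)+c["t"]);return p[:2]/p[2]
def mask(im,h0,h1,s=120,v=60):
    h=cv2.cvtColor(im,cv2.COLOR_RGB2HSV);return cv2.inRange(h,(h0,s,v),(h1,255,255))
def blobs(m,a=25):
    n,l,st,ce=cv2.connectedComponentsWithStats(m);return [(st[i],ce[i],(l==i).astype(np.uint8)) for i in range(1,n) if st[i][4]>=a]
E
python3 - <<'E'
from h import *
im=cv2.imread("pics/top0.png")
c=im[170:285,150:300]; a=cv2.resize(c,None,fx=4,fy=4,interpolation=cv2.INTER_CUBIC)
cv2.imwrite("pics/crop1.png",a)
rgb=im[...,::-1].copy();h=cv2.cvtColor(rgb,cv2.COLOR_RGB2HSV)
T=env.camera_info("top")
for n,(u,v) in dict(plum=(211,227),p1=(190,188),p2=(192,254),p3=(228,270),red=(371,220),green=(366,157),orange=(433,183),blue=(135,200),yel=(290,180)).items(): print(n,h[v,u])
for n,r,z in[("red",(0,6),.09),("red2",(172,179),.09),("green",(50,70),.09),("orange",(10,20),.154),("blue",(100,115),.016),("yellow",(22,32),.016),("plum",(160,176),.09),("purple",(140,158),.09)]:
    for st,ce,m in blobs(mask(rgb,*r)):
        rr=cv2.minAreaRect(cv2.findContours(m,0,2)[0][0]); print(n,st,ce.round(1),ray(T,ce,z).round(4),np.round(rr[1],1),round(rr[2],1))
E
```

```text
plum [170 189 193]
p1 [  0   0 255]
p2 [146 144 244]
p3 [147 135 247]
red [  4 167 255]
green [ 64 128 247]
orange [ 24 183 255]
blue [104 181 254]
yel [ 30 190 255]
red [361 209  22  21 361] [371.2 219.1] [ 0.4481 -0.1956  0.09  ] [20. 21.] 90.0
red2 [389  72  33  13 111] [403.   77.9] [ 0.8104 -0.2951  0.09  ] [32.   9.4] 10.3
red2 [431  79  27  10  63] [444.1  82.9] [ 0.7945 -0.3977  0.09  ] [26.3  6.9] 10.3
red2 [217 212  10  20  76] [222.7 224.9] [0.4395 0.1587 0.09  ] [19.  9.] 90.0
green [357 146  20  20 306] [366.4 155.7] [ 0.6059 -0.1921  0.09  ] [18.4 19.1] 45.0
orange [ 394  134   96  111 3261] [431.2 175.4] [ 0.5363 -0.3248  0.154 ] [106.9  81.9] 80.7
orange [412 171  35  33 708] [428.1 187.3] [ 0.5085 -0.3158  0.154 ] [32.4 31. ] 81.9
orange [448 182  42  51 898] [474.  210.6] [ 0.4535 -0.4137  0.154 ] [49.  35.7] 78.7
orange [417 204  32  10 176] [432.3 207.5] [ 0.4618 -0.3214  0.154 ] [31.2  8.9] 1.9
orange [438 217  15  19 131] [445.9 229.5] [ 0.4117 -0.3475  0.154 ] [17.3 13.8] 80.5
blue [421  52   7   8  45] [423.6  55.3] [ 0.9143 -0.3769  0.016 ] [7. 6.] 90.0
blue [ 110  152   57   84 3456] [138.1 193.8] [0.5364 0.3921 0.016 ] [43.7 82.5] 9.9
yellow [ 120   54   68   39 1711] [154.1  73.6] [0.8758 0.3657 0.016 ] [30.4 65.2] 81.0
yellow [ 266  152   48   83 3451] [289.8 192.9] [ 0.5324 -0.0031  0.016 ] [43.8 80.4] 3.8
yellow [428 175  13  14 136] [434.  181.6] [ 0.5562 -0.3767  0.016 ] [13. 12.] 18.4
plum [ 389   44   79   49 2161] [427.6  69.5] [ 0.8322 -0.3589  0.09  ] [75.3 39.3] 9.0
plum [199 212  28  21 410] [213.  222.5] [0.4455 0.1822 0.09  ] [19.4 26.6] 81.9
purple [226  91  33  31 703] [241.6 106.2] [0.7417 0.1152 0.09  ] [30. 32.] 90.0
purple [171 181  32  26 348] [186.8 193.3] [0.5184 0.2474 0.09  ] [22.4 24.6] 63.4
purple [169 243  32  20 357] [185.3 252.8] [0.3739 0.2464 0.09  ] [30.2 15.1] 9.5
purple [208 250  27  27 294] [221.2 263. ] [0.3489 0.1609 0.09  ] [24.5 15.9] 51.3
```

View pics/crop1.png

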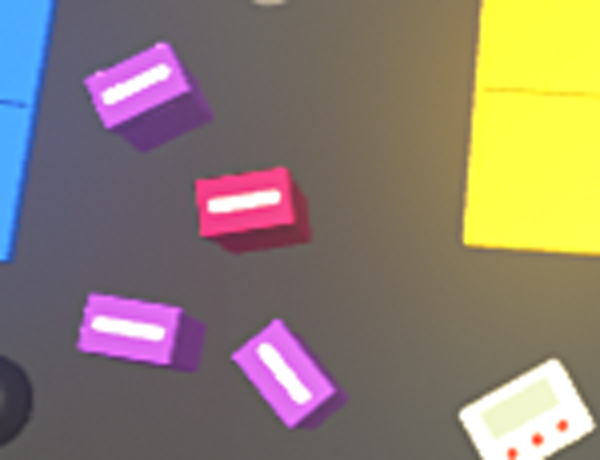

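The crop confirms a single plum jar, with its lid centre at about (211,220). The other three are purple.

Next I turn the tool so it closes along world x, raise it, and go to the carton for a close look.

Call:
arm_command(
  steps=[
    {"linear":[0,0,-0.03],"turn":[0,0,0.0227],"claw":0},
    {"linear":[0,0,-0.03],"turn":[0,0,0.0227],"claw":0},
    {"linear":[0,0,-0.03],"turn":[0,0,0.0227],"claw":0},
    {"linear":[0,0,-0.03],"turn":[0,0,0.0227],"claw":0},
    {"linear":[0,0,-0.03],"turn":[0,0,0.0227],"claw":0},
    {"linear":[0,0,-0.03],"turn":[0,0,0.0227],"claw":0},
    {"linear":[0,0,-0.03],"turn":[0,0,0.0227],"claw":0},
    {"linear":[0,0,-0.03],"turn":[0,0,0.0227],"claw":0},
  ],
)

```text
time_s: 0.9
position: [0.2493, 0.5453, 0.3514]
tcp_rot: [2.227, 2.216, -0.002]
ft_force: [-0.5, -0.4, 0.3]
width: 0.0855
finger_force: 0.0
```

Call:
arm_command(
  steps=[
    {"linear":[-0.08,0.05,0],"turn":[0,0,0],"claw":0},
    {"linear":[-0.08,0.05,0],"turn":[0,0,0],"claw":0},
    {"linear":[-0.08,0.05,0],"turn":[0,0,0],"claw":0},
    {"linear":[-0.08,0.05,0],"turn":[0,0,0],"claw":0},
    {"linear":[-0.08,0.05,0],"turn":[0,0,0],"claw":0},
    {"linear":[-0.08,0.05,0],"turn":[0,0,0],"claw":0},
    {"linear":[-0.08,0.05,0],"turn":[0,0,0],"claw":0},
    {"linear":[-0.08,0.05,0],"turn":[0,0,0],"claw":0},
  ],
)

```text
time_s: 1.7
position: [0.4502, 0.224, 0.351]
tcp_rot: [-2.22, -2.222, 0.001]
ft_force: [0.8, 0.8, -0.4]
width: 0.0851
finger_force: 0.0
```

Call:
arm_command(
  steps=[
    {"linear":[-0.09,0,0],"turn":[0,0,0],"claw":0},
    {"linear":[-0.09,0,0],"turn":[0,0,0],"claw":0},
    {"linear":[-0.09,0,0],"turn":[0,0,0],"claw":0},
    {"linear":[-0.09,0,0],"turn":[0,0,0],"claw":0},
    {"linear":[-0.09,0,0],"turn":[0,0,0],"claw":0},
    {"linear":[-0.09,0,0],"turn":[0,0,0],"claw":0},
    {"linear":[-0.09,0,0],"turn":[0,0,0],"claw":0},
    {"linear":[-0.09,0,0],"turn":[0,0,0],"claw":0},
  ],
)

```text
time_s: 2.5
position: [0.4495, -0.1358, 0.3511]
tcp_rot: [-2.22, -2.222, 0.0]
ft_force: [-0.4, 0.2, 0.2]
width: 0.0855
finger_force: 0.0
```

Run:
```python
from h import *
import pickle
s=env.sense();print(s["time_s"],s["position"],s["tcp_rot"],s["q"])
c=env.camera_info("wrist");im=env.camera("wrist");cv2.imwrite("pics/w1.png",im[...,::-1]);pickle.dump(c,open("w1.pkl","wb"))
print(-c["R"].T@c["t"],c["R"].round(3),c["mtx"][0,0])
```

```text
2.5 [ 0.44947946 -0.13581639  0.35110796] [-2.22022162e+00 -2.22212335e+00  1.18540595e-04] [-4.40754357e-01  7.10755175e-02  1.59335540e+00  5.74753765e-05
  1.47754503e+00 -4.41615902e-01]
[ 0.45008186 -0.05365742  0.49474395] [[ 1.     0.     0.001]
 [ 0.    -0.947  0.32 ]
 [ 0.001 -0.32  -0.947]] 365.0799529051177
```

View pics/w1.png

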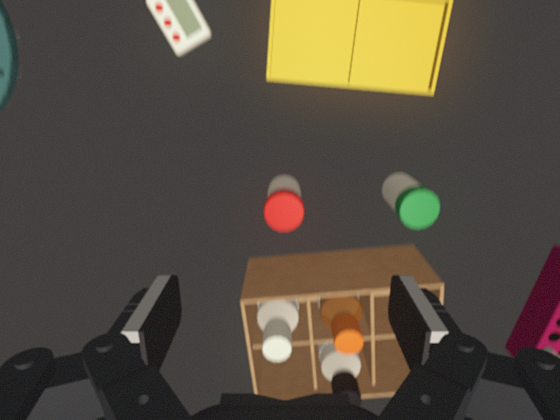

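Wrist view: orange cap top near (349,342), red lid (284,212), green lid (418,208), white cap (277,348), yellow tray at the top. I'll measure from this view and cross-check against the top view.

Run:
```python
from h import *
import pickle
W=pickle.load(open("w1.pkl","rb"));T=env.camera_info("top");S=env.camera_info("side")
L={"W":(cv2.imread("pics/w1.png")[...,::-1].copy(),W),"T":(cv2.imread("pics/top0.png")[...,::-1].copy(),T)}
im,h=L["W"][0],None
hs=cv2.cvtColor(im,cv2.COLOR_RGB2HSV)
for p in[(349,345),(345,322),(340,305),(284,212),(284,228),(418,208),(400,200)]:print(p,hs[p[1],p[0]])
for n,r,z,k in[("red",(0,5),.09,230),("green",(50,75),.09,0),("orange",(8,16),.154,200)]:
    for st,ce,m in blobs(mask(im,*r,s=k or 120,v=120),150):
        ct=max(cv2.findContours(m,0,1)[0],key=cv2.contourArea);e=cv2.fitEllipse(ct)
        P=ray(W,e[0],z);print(n,st,np.round(e[0],1),np.round(e[1],1),P.round(4),"diam",np.round(np.array(e[1])*(W["R"]@P+W["t"])[2]/365.1,3),"top px",proj(T,P).round(1),"side px",proj(S,P).round(1))
for n,r in[("blue",(100,115)),("yellow",(22,32))]:
    im2,c=L["T"];st,ce,m=max(blobs(mask(im2,*r,s=120)),key=lambda b:b[0][4])
    box=cv2.boxPoints(cv2.minAreaRect(cv2.findContours(m,0,2)[0][0]))
    P=np.array([ray(c,p,.014) for p in box]);e=np.diff(P[[0,1,2]],axis=0)[:,:2]
    print(n,P.mean(0).round(4),np.linalg.norm(e,axis=1).round(3),np.degrees(np.arctan2(e[:,1],e[:,0])).round(1))
# plum lid
c4=np.array([(196,181),(286,168),(296,222),(203,236)])/4+[150,170]
P=np.array([ray(T,p,.09) for p in c4]);e=np.diff(P,axis=0)[:,:2]
print("plum",P.mean(0).round(4),np.linalg.norm(e,axis=1).round(3),np.degrees(np.arctan2(e[:,1],e[:,0])).round(1))
```

```text
(349, 345) [ 14 188 235]
(345, 322) [ 12 213 135]
(340, 305) [ 14 169 145]
(284, 212) [  2 171 232]
(284, 228) [  2 177 219]
(418, 208) [ 65 121 181]
(400, 200) [ 66 141  76]
green [ 400  189   40   39 1088] [419.3 207.9] [36.1 40.1] [ 0.6092 -0.1953  0.09  ] diam [0.042 0.047] top px [367.6 154.4] side px [331.1 241.8]
blue [0.5401 0.3932 0.014 ] [0.22  0.118] [  -6.2 -101.1]
yellow [ 0.5356 -0.0028  0.014 ] [0.214 0.116] [ -4. -95.]
plum [0.4507 0.1863 0.09  ] [0.055 0.034 0.056] [ -82.5 -168.9   97.8]
```

Run:
```python
from h import *
import pickle
W=pickle.load(open("w1.pkl","rb"));T=env.camera_info("top");S=env.camera_info("side")
im=cv2.imread("pics/w1.png")[...,::-1].copy()
for n,r,z,v in[("red",(0,5),.09,150),("orange",(9,17),.154,180)]:
    for st,ce,m in blobs(mask(im,*r,s=150,v=v),150):
        ct=max(cv2.findContours(m,0,1)[0],key=cv2.contourArea);e=cv2.fitEllipse(ct)
        P=ray(W,e[0],z);print(n,st,np.round(e[0],1),P.round(4),"diam",np.round(np.array(e[1])*(W["R"]@P+W["t"])[2]/365.1,3),"top px",proj(T,P).round(1),"side px",proj(S,P).round(1))
```

```text
red [ 264  191   40   41 1315] [283.6 211.2] [ 0.4497 -0.1994  0.09  ] diam [0.047 0.048] top px [372.7 218.4] side px [264.1 247.3]
orange [334 330  30  23 553] [348.8 341.1] [ 0.5234 -0.3323  0.154 ] diam [0.026 0.033] top px [434.9 180.9] side px [303.3 259.4]
```

Call:
arm_command(
  steps=[
    {"linear":[-0.079,0.0295,0],"turn":[0,0,0],"claw":0.3},
    {"linear":[-0.079,0.0295,0],"turn":[0,0,0],"claw":0.3},
    {"linear":[-0.079,0.0295,0],"turn":[0,0,0],"claw":0.3},
    {"linear":[-0.079,0.0295,0],"turn":[0,0,0],"claw":0.3},
    {"linear":[-0.079,0.0295,0],"turn":[0,0,0],"claw":0.3},
    {"linear":[0,0,0.08],"turn":[0,0,0],"claw":0.3},
    {"linear":[0,0,0.08],"turn":[0,0,0],"claw":0.3},
    {"linear":[0,0,0.08],"turn":[0,0,0],"claw":0.3},
  ],
)

```text
time_s: 3.35
position: [0.524, -0.3317, 0.2296]
tcp_rot: [-2.221, -2.222, 0.0]
ft_force: [0.2, 0.1, -0.4]
width: 0.0598
finger_force: 0.0
```

Run:
```python
from h import *
s=env.sense();print(s["position"],s["width"])
c=env.camera_info("wrist");im=env.camera("wrist");cv2.imwrite("pics/w2.png",im[...,::-1])
for st,ce,m in blobs(mask(im,7,18,s=150,v=170),150):
    e=cv2.fitEllipse(max(cv2.findContours(m,0,1)[0],key=cv2.contourArea));P=ray(c,e[0],.154)
    print(st,np.round(e[0],1),P.round(4),np.round(np.array(e[1])*(c["R"]@P+c["t"])[2]/365.1,3))
```

```text
[ 0.52399035 -0.33165279  0.22956323] 0.05982933437825483
[297 171  18  30 281] [306.6 184.2] [ 0.5387 -0.3106  0.154 ] [0.008 0.018]
[ 256  188   52   48 2033] [281.3 212.1] [ 0.5229 -0.3291  0.154 ] [0.031 0.033]
```

View pics/w2.png

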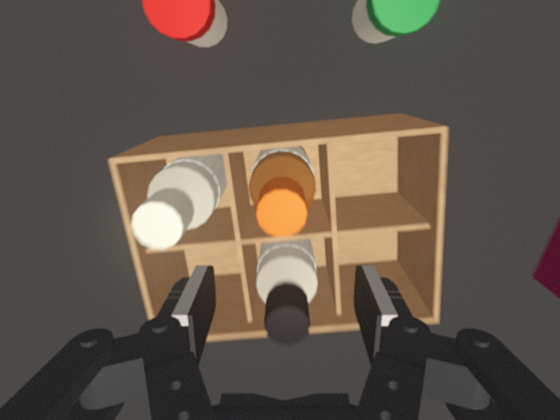

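The orange cap is centred at (281,212), i.e. world (0.523, -0.329), and its neighbours are clear of the fingers. I'll go down and grip.

Call:
arm_command(
  steps=[
    {"linear":[0.005,0,0.07],"turn":[0,0,0],"claw":0.3},
    {"linear":[0,-0.002,0.07],"turn":[0,0,0],"claw":0.3},
    {"linear":[0,0,0.07],"turn":[0,0,0],"claw":0.3},
    {"linear":[0,0,0],"turn":[0,0,0],"claw":0.3},
    {"linear":[0,0,0],"turn":[0,0,0],"claw":1},
    {"linear":[0,0,0],"turn":[0,0,0],"claw":1},
    {"linear":[0,0,0],"turn":[0,0,0],"claw":1},
    {"linear":[0,0,0],"turn":[0,0,0],"claw":1},
  ],
  newtons=45,
)

```text
time_s: 4.2
position: [0.5243, -0.3301, 0.1287]
tcp_rot: [2.218, 2.22, 0.0]
ft_force: [-1.5, -0.5, 7.9]
width: 0.0328
finger_force: 45.7
```

Call:
arm_command(
  steps=[
    {"linear":[0,0,0],"turn":[0,0,0],"claw":1},
    {"linear":[0,0,-0.02],"turn":[0,0,0],"claw":1},
  ],
)

```text
time_s: 4.4
position: [0.5226, -0.3288, 0.1365]
tcp_rot: [-2.22, -2.222, 0.0]
ft_force: [-1.0, -0.0, -2.4]
width: 0.0322
finger_force: 45.2
```

Call:
arm_command(
  steps=[
    {"linear":[0,0,-0.08],"turn":[0,0,0],"claw":1},
    {"linear":[0,0,-0.08],"turn":[0,0,0],"claw":1},
    {"linear":[0,0,-0.08],"turn":[0,0,0],"claw":1},
    {"linear":[0,0,-0.08],"turn":[0,0,0],"claw":1},
    {"linear":[0.04,0,0],"turn":[0,0,0],"claw":1},
    {"linear":[0.06,0,0],"turn":[0,0,0],"claw":1},
    {"linear":[0.08,0.01,0],"turn":[0,0,0],"claw":1},
    {"linear":[0.08,0.01,0],"turn":[0,0,0],"claw":1},
  ],
)

```text
time_s: 5.2
position: [0.5318, -0.197, 0.2956]
tcp_rot: [-2.22, -2.22, 0.0]
ft_force: [0.7, -0.3, -2.6]
width: 0.0326
finger_force: 45.9
```

Call:
arm_command(
  steps=[
    {"linear":[0.08,0.01,0],"turn":[0,0,0],"claw":1},
    {"linear":[0.08,0.01,0],"turn":[0,0,0],"claw":1},
    {"linear":[0.08,0.01,0],"turn":[0,0,0],"claw":1},
    {"linear":[0.08,0.01,0],"turn":[0,0,0],"claw":1},
    {"linear":[0.08,0.01,0],"turn":[0,0,0],"claw":1},
    {"linear":[0.08,0.01,0],"turn":[0,0,0],"claw":1},
    {"linear":[0.08,0.01,0],"turn":[0,0,0],"claw":1},
    {"linear":[0.08,0.01,0],"turn":[0,0,0],"claw":1},
  ],
)

```text
time_s: 6.0
position: [0.5712, 0.1231, 0.2956]
tcp_rot: [-2.219, -2.222, 0.002]
ft_force: [1.3, -0.0, -2.3]
width: 0.0328
finger_force: 45.9
```

Call:
arm_command(
  steps=[
    {"linear":[0.08,0.01,0],"turn":[0,0,0],"claw":1},
    {"linear":[0.08,0.01,0],"turn":[0,0,0],"claw":1},
    {"linear":[0.08,0.01,0],"turn":[0,0,0],"claw":1},
    {"linear":[0.08,0.007,0],"turn":[0,0,0],"claw":1},
    {"linear":[0.06,0,0],"turn":[0,0,0],"claw":1},
    {"linear":[0.04,0,0],"turn":[0,0,0],"claw":1},
    {"linear":[0,0,0],"turn":[0,0,0],"claw":1},
    {"linear":[0,0,0],"turn":[0,0,0],"claw":1},
  ],
)

```text
time_s: 6.8
position: [0.5902, 0.3306, 0.2957]
tcp_rot: [2.219, 2.223, -0.003]
ft_force: [-0.2, -0.7, -2.5]
width: 0.0328
finger_force: 45.9
```

Run:
```python
from h import *
import pickle
s=env.sense();print(s["position"],s["width"],s["finger_force"])
c=env.camera_info("wrist");im=env.camera("wrist");cv2.imwrite("pics/w3.png",im[...,::-1]);pickle.dump(c,open("w3.pkl","wb"))
st,ce,m=max(blobs(mask(im,98,118,s=130)),key=lambda b:b[0][4]);print(st,ce)
```

```text
[0.59017277 0.3305666  0.29566967] 0.03277532176834218 45.85682272911072
[  144    33   197   126 19330] [237.98525608  95.7868598 ]
```

View pics/w3.png

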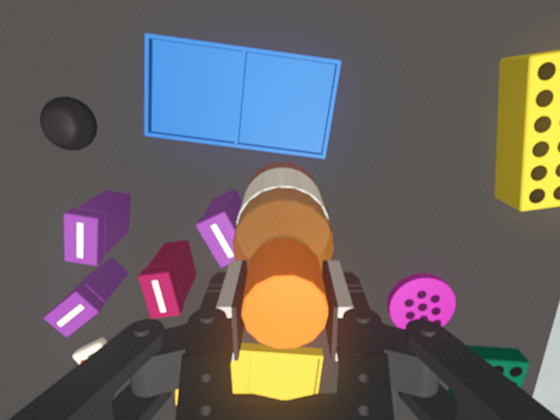

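The bottle is held upright. The blue tray is fully visible, with corners near (145,34), (340,61), (326,158) and (145,136) and the cross wall near x=242.

```bash
cat >> h.py <<'E'
def tray(im,c,h0,h1):
    st,ce,m=max(blobs(mask(im,h0,h1,s=130)),key=lambda b:b[0][4])
    ct=cv2.convexHull(max(cv2.findContours(m,0,1)[0],key=cv2.contourArea))
    q=cv2.approxPolyN(ct,4).reshape(-1,2) if hasattr(cv2,"approxPolyN") else cv2.approxPolyDP(ct,8,True).reshape(-1,2)
    P=np.array([ray(c,p,.016)[:2] for p in q]);r=cv2.minAreaRect(P.astype(np.float32))
    L=[P[(i+1)%4]-P[i] for i in range(4)];i=int(np.argmax([abs(v[0]) for v in L]));a=L[i]*np.sign(L[i][0]);b=L[(i+2)%4]*np.sign(L[(i+2)%4][0])
    u=(a+b)/np.linalg.norm(a+b)
    print("corners",q.tolist(),"sides",np.linalg.norm(L,axis=1).round(3),"centre",P.mean(0).round(4),"far",(P.mean(0)+.0515*u).round(4),"near",(P.mean(0)-.0515*u).round(4),"yaw",np.degrees(np.arctan2(u[1],u[0])).round(1))
E
python3 - <<'E'
from h import *
import pickle
tray(cv2.imread("pics/w3.png")[...,::-1].copy(),pickle.load(open("w3.pkl","rb")),98,118)
E
```

```text
corners [[341, 60], [325, 159], [144, 136], [144, 32]] sides [0.109 0.211 0.11  0.211] centre [0.5407 0.3927] far [0.5918 0.3861] near [0.4896 0.3992] yaw -7.3
```

The measured tray sides match the given sizes. Now to lower the bottle into the far compartment.

Call:
arm_command(
  steps=[
    {"linear":[0.055,0.002,0],"turn":[0,0,0],"claw":1},
    {"linear":[0.056,0.001,0],"turn":[0,0,0],"claw":1},
    {"linear":[0,0,0.06],"turn":[0,0,0],"claw":1},
    {"linear":[0,0,0.08],"turn":[0,0,0],"claw":1},
    {"linear":[0,0,0.08],"turn":[0,0,0],"claw":1},
    {"linear":[0,0,0.06],"turn":[0,0,0],"claw":1},
    {"linear":[0,0,0.03],"turn":[0,0,0],"claw":1},
    {"linear":[0,0,0.008],"turn":[0,0,0],"claw":1},
  ],
)

```text
time_s: 7.65
position: [0.5915, 0.3847, 0.1354]
tcp_rot: [-2.221, -2.22, 0.006]
ft_force: [-1.1, 0.1, -2.4]
width: 0.0325
finger_force: 45.8
```

Call:
arm_command(
  steps=[
    {"linear":[0,0,0.004],"turn":[0,0,0],"claw":1},
    {"linear":[0,0,0],"turn":[0,0,0],"claw":1},
  ],
)

```text
time_s: 7.85
position: [0.5937, 0.3868, 0.1371]
tcp_rot: [2.22, 2.221, 0.004]
ft_force: [0.5, 0.5, -2.5]
width: 0.0326
finger_force: 45.8
```

Call:
arm_command(
  steps=[
    {"linear":[0,0,0.004],"turn":[0,0,0],"claw":1},
    {"linear":[0,0,0.004],"turn":[0,0,0],"claw":1},
    {"linear":[0,0,0.004],"turn":[0,0,0],"claw":1},
  ],
)

```text
time_s: 8.15
position: [0.5927, 0.3867, 0.1299]
tcp_rot: [2.22, 2.222, 0.002]
ft_force: [-0.3, 0.6, -2.9]
width: 0.0324
finger_force: 45.8
```

Call:
arm_command(
  steps=[
    {"linear":[0,0,0.002],"turn":[0,0,0],"claw":1},
    {"linear":[0,0,0],"turn":[0,0,0],"claw":1},
  ],
)

```text
time_s: 8.35
position: [0.5925, 0.3867, 0.1288]
tcp_rot: [2.22, 2.223, 0.001]
ft_force: [-1.4, -0.4, 1.5]
width: 0.0323
finger_force: 46.2
```

Contact with the floor. Release and go up.

Call:
arm_command(
  steps=[
    {"linear":[0,0,0],"turn":[0,0,0],"claw":0.3},
    {"linear":[0,0,0],"turn":[0,0,0],"claw":0.3},
    {"linear":[0,0,0],"turn":[0,0,0],"claw":0.3},
    {"linear":[0,0,0],"turn":[0,0,0],"claw":0.3},
    {"linear":[0,0,-0.02],"turn":[0,0,0],"claw":0.3},
    {"linear":[0,0,-0.06],"turn":[0,0,0],"claw":0.3},
    {"linear":[0,0,-0.08],"turn":[0,0,0],"claw":0.3},
    {"linear":[0,0,-0.06],"turn":[0,0,0],"claw":0.3},
  ],
)

```text
time_s: 9.15
position: [0.593, 0.3868, 0.2414]
tcp_rot: [2.22, 2.222, 0.003]
ft_force: [1.2, 0.2, -0.3]
width: 0.0599
finger_force: 0.0
```

Run:
```python
from h import *
s=env.sense();print(s["position"],s["width"],s["finger_force"])
a=env.camera("top")[120:270,80:250];b=env.camera("wrist")
a=cv2.resize(a,None,fx=2,fy=2);b=cv2.resize(b,(400,300));cv2.imwrite("pics/c4.png",np.hstack([a[:300],b])[...,::-1])
```

```text
[0.59295806 0.38679675 0.24136433] 0.05989889076525256 0.0
```

View pics/c4.png

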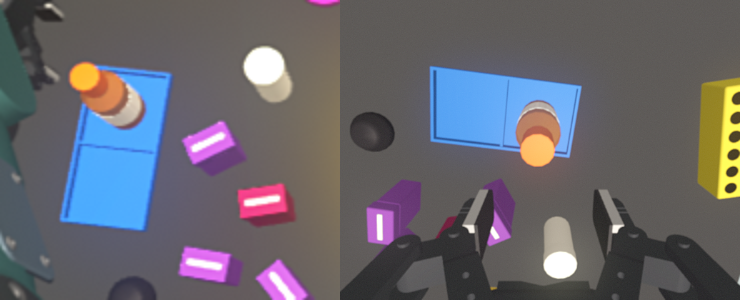

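The bottle stands upright in the far blue compartment. Next is the red jar.

Call:
arm_command(
  steps=[
    {"linear":[-0.05,-0.01,0],"turn":[0,0,0],"claw":0.2},
    {"linear":[-0.08,-0.02,0],"turn":[0,0,0],"claw":0.2},
    {"linear":[-0.08,-0.02,0],"turn":[0,0,0],"claw":0.2},
    {"linear":[-0.08,-0.02,0],"turn":[0,0,0],"claw":0.2},
    {"linear":[-0.08,-0.02,0],"turn":[0,0,0],"claw":0.2},
    {"linear":[-0.08,-0.02,0],"turn":[0,0,0],"claw":0.2},
    {"linear":[-0.08,-0.02,0],"turn":[0,0,0],"claw":0.2},
    {"linear":[-0.08,-0.02,0],"turn":[0,0,0],"claw":0.2},
  ],
)

```text
time_s: 10.05
position: [0.5168, 0.0799, 0.2384]
tcp_rot: [2.22, 2.223, -0.0]
ft_force: [0.6, 0.1, -0.5]
width: 0.0684
finger_force: 0.0
```

Call:
arm_command(
  steps=[
    {"linear":[-0.08,-0.02,0],"turn":[0,0,0],"claw":0.2},
    {"linear":[-0.08,-0.02,0],"turn":[0,0,0],"claw":0.2},
    {"linear":[-0.08,-0.02,0],"turn":[0,0,0],"claw":0.2},
    {"linear":[-0.08,-0.02,0],"turn":[0,0,0],"claw":0.2},
    {"linear":[-0.08,-0.02,0],"turn":[0,0,0],"claw":0.2},
    {"linear":[-0.08,-0.02,0],"turn":[0,0,0],"claw":0.2},
    {"linear":[-0.05,-0.02,0],"turn":[0,0,0],"claw":0.2},
    {"linear":[0,0,0],"turn":[0,0,0],"claw":0.2},
  ],
)

```text
time_s: 10.85
position: [0.4469, -0.1866, 0.2384]
tcp_rot: [2.224, 2.218, -0.002]
ft_force: [0.3, -0.0, -0.7]
width: 0.0683
finger_force: 0.0
```

```bash
cat >> h.py <<'E'
def lids(im,c):
    for n,r,v in[("red",(0,5),150),("green",(50,75),130),("plum",(160,176),100)]:
        for st,ce,m in blobs(mask(im,*r,s=110,v=v),400):
            e=cv2.fitEllipse(max(cv2.findContours(m,0,1)[0],key=cv2.contourArea));P=ray(c,e[0],.09)
            print(n,st,np.round(e[0],1),P.round(4),"size",np.round(np.array(e[1])*(c["R"]@P+c["t"])[2]/365.1,3))
E
python3 - <<'E'
from h import *
s=env.sense();print(s["position"],s["width"])
c=env.camera_info("wrist");im=env.camera("wrist");cv2.imwrite("pics/w5.png",im[...,::-1]);lids(im,c)
E
```

```text
[ 0.44690804 -0.18658836  0.23843707] 0.06825710800557938
red [ 258  165   58   59 2687] [286.5 194.3] [ 0.4497 -0.1948  0.09  ] size [0.047 0.049]
green [ 449  164   58   55 2431] [477.4 191.3] [ 0.6091 -0.1927  0.09  ] size [0.042 0.05 ]
```

Call:
arm_command(
  steps=[
    {"linear":[-0.018,0.005,0.04],"turn":[0,0,0],"claw":0.2},
    {"linear":[0,0,0.09],"turn":[0,0,0],"claw":0.2},
    {"linear":[0,0,0.09],"turn":[0,0,0],"claw":0.2},
    {"linear":[0,0,0.08],"turn":[0,0,0],"claw":0.2},
    {"linear":[0,0,0.05],"turn":[0,0,0],"claw":0.2},
    {"linear":[0,0,0],"turn":[0,0,0],"claw":1},
    {"linear":[0,0,0],"turn":[0,0,0],"claw":1},
    {"linear":[0,0,0],"turn":[0,0,0],"claw":1},
  ],
  newtons=40,
)

```text
time_s: 11.7
position: [0.4517, -0.1928, 0.0647]
tcp_rot: [2.218, 2.221, 0.001]
ft_force: [0.2, -0.4, 0.1]
width: 0.0468
finger_force: 41.3
```

Call:
arm_command(
  steps=[
    {"linear":[0,0,0],"turn":[0,0,0],"claw":1},
    {"linear":[0,0,0],"turn":[0,0,0],"claw":1},
  ],
)

```text
time_s: 11.9
position: [0.4513, -0.1931, 0.0645]
tcp_rot: [2.219, 2.221, 0.001]
ft_force: [-0.7, -0.1, -1.2]
width: 0.0469
finger_force: 41.3
```

Call:
arm_command(
  steps=[
    {"linear":[0,0,-0.04],"turn":[0,0,0],"claw":1},
    {"linear":[0,0,-0.08],"turn":[0,0,0],"claw":1},
    {"linear":[0,0,-0.08],"turn":[0,0,0],"claw":1},
    {"linear":[0.03,0,-0.06],"turn":[0,0,0],"claw":1},
    {"linear":[0.06,0,0],"turn":[0,0,0],"claw":1},
    {"linear":[0.08,0,0],"turn":[0,0,0],"claw":1},
    {"linear":[0.08,0,0],"turn":[0,0,0],"claw":1},
    {"linear":[0.08,0,0],"turn":[0,0,0],"claw":1},
  ],
)

```text
time_s: 12.7
position: [0.4502, -0.0264, 0.1942]
tcp_rot: [2.22, 2.22, 0.001]
ft_force: [0.4, 0.1, -0.9]
width: 0.0465
finger_force: 41.7
```

Call:
arm_command(
  steps=[
    {"linear":[0.08,0.01,0],"turn":[0,0,0],"claw":1},
    {"linear":[0.08,0.01,0],"turn":[0,0,0],"claw":1},
    {"linear":[0.08,0.01,0],"turn":[0,0,0],"claw":1},
    {"linear":[0.08,0.01,0],"turn":[0,0,0],"claw":1},
    {"linear":[0.08,0.01,0],"turn":[0,0,0],"claw":1},
    {"linear":[0.08,0.01,0],"turn":[0,0,0],"claw":1},
    {"linear":[0.08,0.01,0],"turn":[0,0,0],"claw":1},
    {"linear":[0.08,0,0],"turn":[0,0,0],"claw":1},
  ],
)

```text
time_s: 13.5
position: [0.4855, 0.2942, 0.1941]
tcp_rot: [2.22, 2.222, 0.002]
ft_force: [0.9, -0.2, -1.5]
width: 0.047
finger_force: 41.7
```

Call:
arm_command(
  steps=[
    {"linear":[0.08,0,0],"turn":[0,0,0],"claw":1},
    {"linear":[0.06,0,0],"turn":[0,0,0],"claw":1},
    {"linear":[0.04,0,0],"turn":[0,0,0],"claw":1},
    {"linear":[0,0,0],"turn":[0,0,0],"claw":1},
  ],
)

```text
time_s: 13.9
position: [0.4849, 0.3846, 0.1937]
tcp_rot: [-2.218, -2.225, -0.002]
ft_force: [-0.2, -0.1, -0.7]
width: 0.0468
finger_force: 41.7
```

Call:
arm_command(
  steps=[
    {"linear":[0.029,0.004,0],"turn":[0,0,0],"claw":1},
    {"linear":[0,0,0.05],"turn":[0,0,0],"claw":1},
    {"linear":[0,0,0.08],"turn":[0,0,0],"claw":1},
    {"linear":[0,0,0.08],"turn":[0,0,0],"claw":1},
    {"linear":[0,0,0.03],"turn":[0,0,0],"claw":1},
    {"linear":[0,0,0.004],"turn":[0,0,0],"claw":1},
    {"linear":[0,0,0],"turn":[0,0,0],"claw":1},
  ],
)

```text
time_s: 14.6
position: [0.4877, 0.397, 0.0722]
tcp_rot: [2.221, 2.222, 0.001]
ft_force: [0.1, 0.2, -0.5]
width: 0.0465
finger_force: 41.7
```

Call:
arm_command(
  steps=[
    {"linear":[0,0,0.003],"turn":[0,0,0],"claw":1},
    {"linear":[0,0,0.003],"turn":[0,0,0],"claw":1},
    {"linear":[0,0,0],"turn":[0,0,0],"claw":1},
  ],
)

```text
time_s: 14.9
position: [0.4875, 0.3973, 0.0694]
tcp_rot: [2.22, 2.222, 0.003]
ft_force: [-0.9, -0.1, -1.1]
width: 0.0465
finger_force: 41.7
```

Call:
arm_command(
  steps=[
    {"linear":[0,0,0.003],"turn":[0,0,0],"claw":1},
    {"linear":[0,0,0],"turn":[0,0,0],"claw":1},
  ],
)

```text
time_s: 15.1
position: [0.4868, 0.3969, 0.0669]
tcp_rot: [2.22, 2.223, 0.0]
ft_force: [-0.8, 0.6, -1.7]
width: 0.047
finger_force: 41.7
```

Call:
arm_command(
  steps=[
    {"linear":[0,0,0.003],"turn":[0,0,0],"claw":1},
    {"linear":[0,0,0],"turn":[0,0,0],"claw":1},
  ],
)

```text
time_s: 15.3
position: [0.4869, 0.3971, 0.0663]
tcp_rot: [2.22, 2.223, 0.001]
ft_force: [-2.2, -0.2, 7.9]
width: 0.0469
finger_force: 42.5
```

Call:
arm_command(
  steps=[
    {"linear":[0,0,-0.002],"turn":[0,0,0],"claw":0.2},
    {"linear":[0,0,0],"turn":[0,0,0],"claw":0.2},
    {"linear":[0,0,0],"turn":[0,0,0],"claw":0.2},
    {"linear":[0,0,-0.03],"turn":[0,0,0],"claw":0.2},
    {"linear":[0,0,-0.08],"turn":[0,0,0],"claw":0.2},
    {"linear":[0,0,-0.09],"turn":[0,0,0],"claw":0.2},
    {"linear":[0,0,-0.09],"turn":[0,0,0],"claw":0.2},
    {"linear":[-0.02,0,-0.06],"turn":[0,0,0],"claw":0.2},
  ],
)

```text
time_s: 16.1
position: [0.488, 0.3884, 0.2461]
tcp_rot: [2.219, 2.223, 0.009]
ft_force: [0.1, -0.1, 0.3]
width: 0.0686
finger_force: 0.0
```

Call:
arm_command(
  steps=[
    {"linear":[-0.06,-0.01,0],"turn":[0,0,0],"claw":0.4},
    {"linear":[-0.08,-0.02,0],"turn":[0,0,0],"claw":0.4},
    {"linear":[-0.08,-0.02,0],"turn":[0,0,0],"claw":0.4},
    {"linear":[-0.08,-0.02,0],"turn":[0,0,0],"claw":0.4},
    {"linear":[-0.06,0,0],"turn":[0,0,0],"claw":0.4},
    {"linear":[-0.03,0,0],"turn":[0,0,0],"claw":0.4},
    {"linear":[0,0,0],"turn":[0,0,0],"claw":0.4},
  ],
)

```text
time_s: 16.8
position: [0.4524, 0.1906, 0.2421]
tcp_rot: [2.223, 2.219, 0.001]
ft_force: [0.1, -0.5, -0.1]
width: 0.0509
finger_force: 0.0
```

Run:
```python
from h import *
s=env.sense();print(s["position"],s["width"])
c=env.camera_info("wrist");im=env.camera("wrist");cv2.imwrite("pics/w6.png",im[...,::-1])
h=cv2.cvtColor(im,cv2.COLOR_RGB2HSV)
for st,ce,m in blobs(mask(im,160,178,s=110,v=60),400):
    ct=max(cv2.findContours(m,0,1)[0],key=cv2.contourArea);x,y,w,g=cv2.boundingRect(ct)
    roi=h[y:y+g,x:x+w]; t=cv2.threshold(roi[...,2],0,255,cv2.THRESH_OTSU)[0];print("otsu",t,st)
    hull=cv2.drawContours(np.zeros_like(m),[ct],-1,1,-1)
    wm=((h[...,1]<90)&(h[...,2]>150)&(hull>0)).astype(np.uint8)
    for st2,ce2,m2 in blobs(wm,30):
        P=np.array([ray(c,p,.09)[:2] for p in cv2.findContours(m2,0,1)[0][0].reshape(-1,2)],np.float32);r=cv2.minAreaRect(P);b=cv2.boxPoints(r);e=np.diff(b[:3],axis=0)
        print("stripe",ce2,np.round(r[0],4),np.linalg.norm(e,axis=1).round(4),np.degrees(np.arctan2(e[:,1],e[:,0])).round(1))
d=env.camera("top");cv2.imwrite("pics/c6.png",np.hstack([cv2.resize(d[120:270,80:250],(340,300)),cv2.resize(im,(400,300))])[...,::-1])
```

```text
[0.45235354 0.19059693 0.24214891] 0.0508731039767623
otsu 140.0 [ 258  139   50   82 2727]
stripe [283.26650943 187.05188679] [0.4527 0.1872] [0.0417 0.0075] [-82.1   7.9]
```

View pics/c6.png

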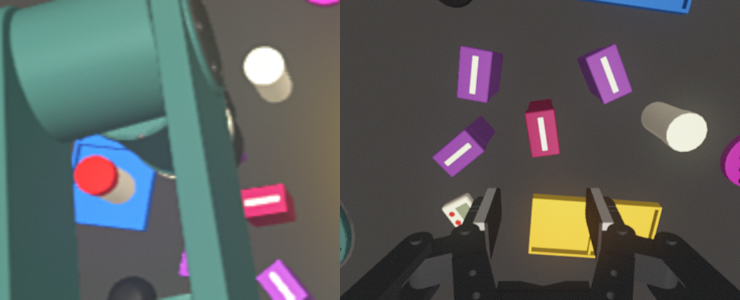

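The red jar stands in the near blue compartment. The plum stripe is at wrist (283,187), which puts the jar at (0.4525, 0.187), yaw +8°.

Call:
arm_command(
  steps=[
    {"linear":[-0.007,0,0.03],"turn":[0,0,-0.022],"claw":0.4},
    {"linear":[0,0,0.09],"turn":[0,0,0],"claw":0.4},
    {"linear":[0,0,0.09],"turn":[0,0,0],"claw":0.4},
    {"linear":[0,0,0.09],"turn":[0,0,0],"claw":0.4},
    {"linear":[0,0,0.06],"turn":[0,0,0],"claw":0.4},
    {"linear":[0,0,0],"turn":[0,0,0],"claw":0.4},
    {"linear":[0,0,0],"turn":[0,0,0],"claw":1},
    {"linear":[0,0,0],"turn":[0,0,0],"claw":1},
  ],
)

```text
time_s: 17.7
position: [0.4535, 0.1893, 0.0627]
tcp_rot: [2.06, 2.37, 0.004]
ft_force: [-0.1, -0.4, -1.7]
width: 0.0344
finger_force: 42.6
```

Call:
arm_command(
  steps=[
    {"linear":[0,0,0],"turn":[0,0,0],"claw":1},
    {"linear":[0,0,0],"turn":[0,0,0],"claw":1},
  ],
)

```text
time_s: 17.9
position: [0.453, 0.1887, 0.0626]
tcp_rot: [2.061, 2.37, 0.003]
ft_force: [0.3, -0.8, -1.4]
width: 0.0344
finger_force: 42.6
```

Call:
arm_command(
  steps=[
    {"linear":[0,0,-0.04],"turn":[0,0,0],"claw":1},
    {"linear":[0,0,-0.08],"turn":[0,0,0],"claw":1},
    {"linear":[0,0,-0.08],"turn":[0,0,0],"claw":1},
    {"linear":[0,0,-0.08],"turn":[0,0,0.022],"claw":1},
    {"linear":[-0.04,0.01,0],"turn":[0,0,0],"claw":1},
    {"linear":[-0.07,0.02,0],"turn":[0,0,0],"claw":1},
    {"linear":[-0.07,0.02,0],"turn":[0,0,0],"claw":1},
    {"linear":[-0.04,0.012,0],"turn":[0,0,0],"claw":1},
  ],
)

```text
time_s: 18.7
position: [0.4838, 0.0763, 0.2024]
tcp_rot: [2.22, 2.22, 0.001]
ft_force: [0.6, 0.4, -1.9]
width: 0.0343
finger_force: 42.6
```

Run:
```python
from h import *
s=env.sense();print(s["position"],s["width"],s["finger_force"])
c=env.camera_info("wrist");im=env.camera("wrist");cv2.imwrite("pics/w7.png",im[...,::-1])
tray(im,c,20,34)
```

```text
[0.48379664 0.07626228 0.20236586] 0.03433856572212706 42.615564465522766
corners [[455, 205], [429, 308], [344, 302], [311, 194]] sides [0.116 0.091 0.125 0.139] centre [ 0.5863 -0.0075] far [ 0.6376 -0.0117] near [ 0.5349 -0.0032] yaw -4.7
```

View pics/w7.png

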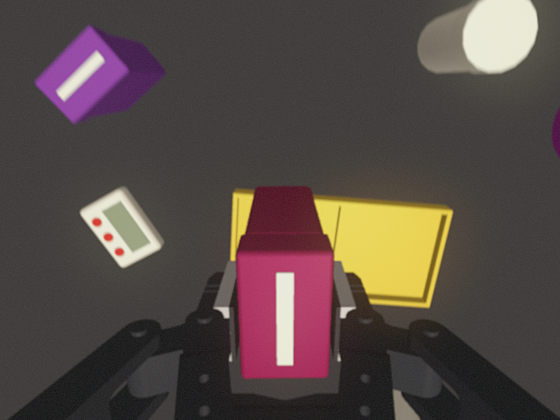

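The plum jar hangs straight. The yellow tray corners visible are about (234,189), (452,206) and (430,305).

Run:
```python
from h import *
c=env.camera_info("wrist")
P=np.array([ray(c,p,.016)[:2] for p in[(234,189),(452,206),(430,306)]]);print(P.round(4),np.linalg.norm(np.diff(P,axis=0),axis=1),"c",(P[0]+P[2])/2, np.degrees(np.arctan2(*(P[1]-P[0])[::-1])))
```

```text
[[ 0.4391  0.0593]
 [ 0.647   0.0419]
 [ 0.6402 -0.07  ]] [0.20868299 0.11207325] c [ 0.53965017 -0.00532359] -4.78964206912649
```

Call:
arm_command(
  steps=[
    {"linear":[-0.06,0.002,0],"turn":[0,0,0],"claw":1},
    {"linear":[-0.06,0.002,0],"turn":[0,0,0],"claw":1},
    {"linear":[-0.032,0,0.02],"turn":[0,0,0],"claw":1},
    {"linear":[0,0,0.07],"turn":[0,0,0],"claw":1},
    {"linear":[0,0,0.08],"turn":[0,0,0],"claw":1},
    {"linear":[0,0,0.07],"turn":[0,0,0],"claw":1},
    {"linear":[0,0,0.02],"turn":[0,0,0],"claw":1},
    {"linear":[0,0,0],"turn":[0,0,0],"claw":1},
  ],
)

```text
time_s: 19.55
position: [0.4841, 0.0027, 0.0707]
tcp_rot: [-2.219, -2.221, 0.003]
ft_force: [-0.8, -0.9, -2.1]
width: 0.0343
finger_force: 42.5
```

Call:
arm_command(
  steps=[
    {"linear":[0,0,0.004],"turn":[0,0,0],"claw":1},
    {"linear":[0,0,0.003],"turn":[0,0,0],"claw":1},
    {"linear":[0,0,0],"turn":[0,0,0],"claw":1},
  ],
)

```text
time_s: 19.85
position: [0.4863, 0.0023, 0.069]
tcp_rot: [2.219, 2.221, 0.002]
ft_force: [0.3, 0.2, -1.2]
width: 0.0344
finger_force: 42.6
```

Call:
arm_command(
  steps=[
    {"linear":[0,0,0.003],"turn":[0,0,0],"claw":1},
    {"linear":[0,0,0],"turn":[0,0,0],"claw":1},
  ],
)

```text
time_s: 20.05
position: [0.4854, 0.0024, 0.0667]
tcp_rot: [2.22, 2.222, 0.001]
ft_force: [-0.3, 1.0, -1.5]
width: 0.0344
finger_force: 42.6
```

Call:
arm_command(
  steps=[
    {"linear":[0,0,0.002],"turn":[0,0,0],"claw":1},
    {"linear":[0,0,0],"turn":[0,0,0],"claw":1},
  ],
)

```text
time_s: 20.25
position: [0.4854, 0.0023, 0.0658]
tcp_rot: [2.22, 2.222, 0.0]
ft_force: [-1.1, 0.4, 5.4]
width: 0.0343
finger_force: 43.4
```

Contact. Release and go to the green jar.

Call:
arm_command(
  steps=[
    {"linear":[0,0,-0.002],"turn":[0,0,0],"claw":0.3},
    {"linear":[0,0,0],"turn":[0,0,0],"claw":0.3},
    {"linear":[0,0,0],"turn":[0,0,0],"claw":0.3},
    {"linear":[0,0,-0.03],"turn":[0,0,0],"claw":0.3},
    {"linear":[0,0,-0.08],"turn":[0,0,0],"claw":0.3},
    {"linear":[0,0,-0.09],"turn":[0,0,0],"claw":0.3},
    {"linear":[0,0,-0.09],"turn":[0,0,0],"claw":0.3},
    {"linear":[0,0,-0.06],"turn":[0,0,0],"claw":0.3},
  ],
)

```text
time_s: 21.05
position: [0.4862, 0.0023, 0.2445]
tcp_rot: [2.218, 2.221, 0.003]
ft_force: [1.2, -0.7, -0.9]
width: 0.0599
finger_force: 0.0
```

Call:
arm_command(
  steps=[
    {"linear":[-0.05,0.03,0],"turn":[0,0,0],"claw":0.2},
    {"linear":[-0.07,0.04,0],"turn":[0,0,0],"claw":0.2},
    {"linear":[-0.07,0.05,0],"turn":[0,0,0],"claw":0.2},
    {"linear":[-0.07,0.05,0],"turn":[0,0,0],"claw":0.2},
    {"linear":[-0.07,0.05,0],"turn":[0,0,0],"claw":0.2},
    {"linear":[-0.04,0.028,0],"turn":[0,0,0],"claw":0.2},
    {"linear":[-0.02,0,0],"turn":[0,0,0],"claw":0.2},
    {"linear":[0,0,0],"turn":[0,0,0],"claw":0.2},
  ],
)

```text
time_s: 21.85
position: [0.6089, -0.1934, 0.2406]
tcp_rot: [-2.221, -2.22, 0.001]
ft_force: [0.5, 0.2, -0.6]
width: 0.0681
finger_force: 0.0
```

Run:
```python
from h import *
s=env.sense();print(s["position"],s["width"])
c=env.camera_info("wrist");im=env.camera("wrist");cv2.imwrite("pics/w8.png",im[...,::-1]);lids(im,c)
d=env.camera("top");cv2.imwrite("pics/c8.png",np.hstack([cv2.resize(d[120:270,100:340],(480,300)),cv2.resize(im,(320,240),dst=None) if 0 else cv2.resize(im,(320,300))])[...,::-1])
```

```text
[ 0.60885535 -0.19344605  0.24064541] 0.06807904607753029
plum [ 453  238  107  129 6949] [512.7 301.4] [ 0.8231 -0.3071  0.09  ] size [0.092 0.12 ]
```

View pics/c8.png

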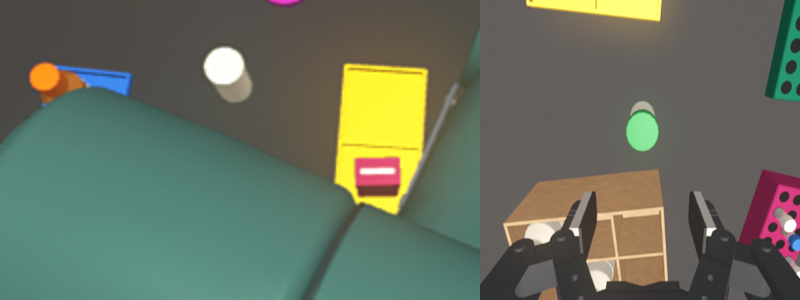

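The plum jar stands in the near yellow compartment. The green lid is at wrist pixel (284,184), so I'll check that position.

Run:
```python
from h import *
c=env.camera_info("wrist");im=cv2.imread("pics/w8.png")[...,::-1].copy()
for st,ce,m in blobs(mask(im,50,75,s=60,v=130),400):
    e=cv2.fitEllipse(max(cv2.findContours(m,0,1)[0],key=cv2.contourArea));P=ray(c,e[0],.09);print(st,e[0],P,np.array(e[1])*(c["R"]@P+c["t"])[2]/365)
```

```text
[ 255  156   58   57 2547] (283.6496887207031, 183.69998168945312) [ 0.60851614 -0.19088076  0.09      ] [0.04630419 0.0474757 ]
```

Call:
arm_command(
  steps=[
    {"linear":[0.004,0,0.04],"turn":[0,0,0],"claw":0.2},
    {"linear":[0,0,0.09],"turn":[0,0,0],"claw":0.2},
    {"linear":[0,0,0.09],"turn":[0,0,0],"claw":0.2},
    {"linear":[0,0,0.09],"turn":[0,0,0],"claw":0.2},
    {"linear":[0,0,0.045],"turn":[0,0,0],"claw":0.2},
    {"linear":[0,0,0],"turn":[0,0,0],"claw":1},
    {"linear":[0,0,0],"turn":[0,0,0],"claw":1},
    {"linear":[0,0,0],"turn":[0,0,0],"claw":1},
  ],
)

```text
time_s: 22.75
position: [0.6107, -0.1905, 0.066]
tcp_rot: [2.218, 2.221, 0.002]
ft_force: [0.3, -0.6, -1.1]
width: 0.0464
finger_force: 41.5
```

Call:
arm_command(
  steps=[
    {"linear":[0,0,0],"turn":[0,0,0],"claw":1},
    {"linear":[0,0,0],"turn":[0,0,0],"claw":1},
  ],
)

```text
time_s: 22.95
position: [0.6103, -0.1908, 0.0654]
tcp_rot: [2.219, 2.221, 0.001]
ft_force: [0.2, -0.1, -0.6]
width: 0.0466
finger_force: 41.5
```

Call:
arm_command(
  steps=[
    {"linear":[0,0,-0.04],"turn":[0,0,0],"claw":1},
    {"linear":[0,0,-0.08],"turn":[0,0,0],"claw":1},
    {"linear":[0,0,-0.08],"turn":[0,0,0],"claw":1},
    {"linear":[0.04,0,-0.04],"turn":[0,0,0],"claw":1},
    {"linear":[0.07,-0.01,0],"turn":[0,0,0],"claw":1},
    {"linear":[0.08,-0.01,0],"turn":[0,0,0],"claw":1},
    {"linear":[0.08,-0.01,0],"turn":[0,0,0],"claw":1},
    {"linear":[0.06,-0.006,0],"turn":[0,0,0],"claw":1},
  ],
)

```text
time_s: 23.75
position: [0.5906, -0.0234, 0.1847]
tcp_rot: [2.22, 2.223, 0.001]
ft_force: [-0.1, 0.5, -0.3]
width: 0.0471
finger_force: 41.6
```

Call:
arm_command(
  steps=[
    {"linear":[0.036,0,0],"turn":[0,0,0],"claw":1},
    {"linear":[0,0,0],"turn":[0,0,0],"claw":1},
    {"linear":[0,0,0],"turn":[0,0,0],"claw":1},
  ],
)

```text
time_s: 24.05
position: [0.5915, -0.0075, 0.1844]
tcp_rot: [2.218, 2.223, 0.0]
ft_force: [0.9, -1.1, -2.3]
width: 0.0466
finger_force: 41.6
```

Call:
arm_command(
  steps=[
    {"linear":[0,0,0.05],"turn":[0,0,0],"claw":1},
    {"linear":[0,0,0.08],"turn":[0,0,0],"claw":1},
    {"linear":[0,0,0.07],"turn":[0,0,0],"claw":1},
    {"linear":[0,0,0.024],"turn":[0,0,0],"claw":1},
    {"linear":[0,0,0.003],"turn":[0,0,0],"claw":1},
    {"linear":[0,0,0],"turn":[0,0,0],"claw":1},
  ],
)

```text
time_s: 24.65
position: [0.5922, -0.0082, 0.0712]
tcp_rot: [2.22, 2.221, 0.001]
ft_force: [-0.2, 0.7, 0.2]
width: 0.0467
finger_force: 41.6
```

Call:
arm_command(
  steps=[
    {"linear":[0,0,0.003],"turn":[0,0,0],"claw":1},
    {"linear":[0,0,0],"turn":[0,0,0],"claw":1},
  ],
)

```text
time_s: 24.85
position: [0.5924, -0.0078, 0.0703]
tcp_rot: [2.219, 2.221, 0.002]
ft_force: [0.3, -0.5, -1.0]
width: 0.0468
finger_force: 41.6
```

Call:
arm_command(
  steps=[
    {"linear":[0,0,0.003],"turn":[0,0,0],"claw":1},
    {"linear":[0,0,0],"turn":[0,0,0],"claw":1},
  ],
)

```text
time_s: 25.05
position: [0.5915, -0.0075, 0.0678]
tcp_rot: [2.22, 2.222, 0.001]
ft_force: [-0.3, -0.1, -0.9]
width: 0.0469
finger_force: 41.6
```

Call:
arm_command(
  steps=[
    {"linear":[0,0,0.002],"turn":[0,0,0],"claw":1},
    {"linear":[0,0,0],"turn":[0,0,0],"claw":1},
  ],
)

```text
time_s: 25.25
position: [0.5916, -0.0076, 0.067]
tcp_rot: [2.22, 2.222, 0.001]
ft_force: [-1.3, 1.0, 4.1]
width: 0.0466
finger_force: 42.1
```

Call:
arm_command(
  steps=[
    {"linear":[0,0,-0.002],"turn":[0,0,0],"claw":0.2},
    {"linear":[0,0,0],"turn":[0,0,0],"claw":0.2},
    {"linear":[0,0,0],"turn":[0,0,0],"claw":0.2},
    {"linear":[0,0,-0.03],"turn":[0,0,0],"claw":0.2},
    {"linear":[0,0,-0.09],"turn":[0,0,0],"claw":0.2},
    {"linear":[0,0,-0.09],"turn":[0,0,0],"claw":0.2},
    {"linear":[0,0,-0.09],"turn":[0,0,0],"claw":0.2},
    {"linear":[0,0,-0.09],"turn":[0,0,0],"claw":0.2},
  ],
)

```text
time_s: 26.05
position: [0.5908, -0.0074, 0.264]
tcp_rot: [-2.22, -2.222, 0.0]
ft_force: [0.9, 0.1, 0.7]
width: 0.0682
finger_force: 0.0
```

Call:
arm_command(
  steps=[
    {"linear":[-0.06,-0.04,0],"turn":[0,0,0],"claw":0.2},
    {"linear":[-0.08,-0.04,0],"turn":[0,0,0],"claw":0.2},
    {"linear":[-0.08,-0.04,0],"turn":[0,0,0],"claw":0.2},
    {"linear":[-0.08,-0.04,0],"turn":[0,0,0],"claw":0.2},
    {"linear":[-0.08,-0.04,0],"turn":[0,0,0],"claw":0.2},
    {"linear":[-0.08,-0.04,0],"turn":[0,0,0],"claw":0.2},
    {"linear":[-0.06,-0.02,0],"turn":[0,0,0],"claw":0.2},
    {"linear":[0,0,0],"turn":[0,0,0],"claw":0.2},
  ],
)

```text
time_s: 26.85
position: [0.4603, -0.2713, 0.2623]
tcp_rot: [2.224, 2.217, -0.002]
ft_force: [0.6, 0.2, -0.5]
width: 0.0684
finger_force: 0.0
```

Run:
```python
from h import *
s=env.sense();print(s["position"],s["time_s"])
d=env.camera("top");e=env.camera("side");cv2.imwrite("pics/c9.png",np.hstack([cv2.resize(d[:,60:520],(460,420)),cv2.resize(e[100:400,180:420],(336,420))])[...,::-1])
```

```text
[ 0.46025328 -0.27132899  0.26232547] 26.85
```

View pics/c9.png

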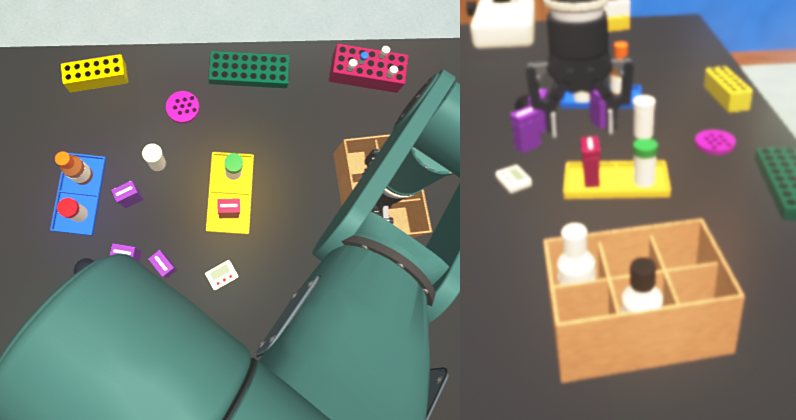

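All four items stand upright, one to a compartment: amber (70,165) and red (70,209) in the blue tray, green (233,165) and plum (229,207) in the yellow. The white jar and the other two bottles are undisturbed.

```bash
python3 -c "
from bench import env;print(env.finish_job())"
```

```text
the job is handed in; nothing more can be done
None
```

Both kits are made up and handed in at about 27 s: amber bottle and red-lid jar in the blue tray, plum staining jar and green-lid jar in the yellow, with the final pictures showing all four upright and the white-lidded jar and other two bottles left in place.

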